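Gauge a treadmill foot pad, bring the matching spares jar to the front

ROBOT

A 7-joint arm with a two-finger parallel gripper is mounted at the origin on the work surface. World frame = base frame: x ahead of the robot, y to its left, z up, the work surface at z = 0. Lengths are in mm, angles in rad, forces in N, time in s.
With the tool pointing down it reaches from about 400 to 900 mm from the base axis. Payload 5.5 kg.
Tool frame: the origin (TCP) lies on the centre line of the jaws, within the pads' length; the fingertips stand 22 mm ahead of it and the grasp point (between the pads) lies 3 mm ahead of it (ctrl.finger_overhang is the distance from the TCP to the fingertips, in mm); z points along the fingers, y is the line along which they close (so a half turn about z gives the same grasp; the last joint's range is limited). The gripper opens to 85 mm and grips with 20 to 120 N. Pads are 22 mm wide; open, the fingers measure 114 mm over their backs; the gripper's body (76 mm by 85 mm) begins 54 mm behind the grasp point. The pads swing forward as they close: fully open they stand 13 mm farther back than shut.
Start: joints at [-1.06, 0.501, -0.427, 1.55, 0.221, 1.138, -0.21], TCP at [159.389, 630.154, 253.31] pointing down, gripper open.
Joint ranges: [-2.88, 2.88], [-0.31, 2.03], [-1.54, 1.56], [0.2, 2.42], [-1.41, 4.55], [0.19, 2.02], [-2.57, 2.57]. Speed limits (rad/s): [2.57, 2.57, 3.14, 3.14, 3.14, 3.14, 3.14].

INTERFACE

Orientations are given as a unit quaternion [x, y, z, w].
In Python, from workcell import ctrl gives the robot as it stands.
- The arm moves only by the tool play_rows, never from a script. Its argument "commands" is a list of rows, each an object with "translation": the shift along the world's x, y, z as a fraction of full scale, a list of three; "yaw": the turn about the world's z as a fraction of full scale; "gripper": the opening, from -1 (shut) to 1 (fully open). In form: [{"translation": [dx, dy, dz], "yaw": yaw, "gripper": gripper}, ...]. A call has exactly 5 rows; each row shifts and turns the commanded pose from where the row before left it; what a row does not reach is not made up. Full scale, the value 1, is 0.4 m for a shift and 180 degrees for a turn. A row lasts 1/10 s, in which the tool goes at most 50 mm and 8.59 degrees, less where a joint would pass 70% of its speed; a pose out of reach is approached as far as the arm can. A call with a number of a shift or a turn outside -1 to 1 is refused whole. A call with a gripper value outside its range is refused whole. The fingers move at their own pace and stop on an object; "force" is the grip in N (left out, the last holds). Time passes only in rows, so rows that do not move let the fingers close, or fill a call up. It gives the time, the measured TCP pose, the force, the opening and the grip force at its end, in the units of the state.
- ctrl.get_obs(): the state, without advancing time (a new reading comes with each control period).
- ctrl.grab_frame(name): name is "scene" or "top" or "wrist"; returns a dict with "pixels" (480x640x3 uint8, blue, green, red), "vfov" (degrees; the focal length in pixels is half the picture's height over the tangent of half this angle, whatever the lens; pixels are square), "cx", "cy" (the principal point, pixels), "extrinsics" (4x4, takes a point from camera to world coordinates); the wrist camera has in their place "hand_eye" (4x4, takes a point from camera to tool coordinates, whose origin is the TCP and whose axes are the flange's). Camera axes: x right, y down, z forward; pixel columns grow to the right and rows downward; lengths in mm; the calibration is good to about 2 mm. A picture is of the moment at which its call begins: read the wrist's pose just before it. There is no depth.
- ctrl.close_job(): hands the job in; it is judged then, once.
Trained networks look in the newest picture that a camera, given by its name, has taken for a name from the list of things; names that differ only in an ending like _2 or _b are one class to them, and where a whole thing is asked for, a point or a joint stands for the part that bears it (a point fixed in the world has none). Each returns a list of dicts, best first, with "p" (0 to 1); they miss things now and then, are a little off and sometimes report something else, mostly with a low value. They report only what shows in the picture. A call takes as long as a camera call.
- ctrl.spot_in(camera, query): "position" ([column, row] in pixels, amid what is visible of it).
- ctrl.outline_of(camera, query): "pixels" (480x640 bool, what is visible of it) and "position" ([column, row] in pixels, amid what is visible of it).
The state is a dict: "time_s": time; "qpos": joint angles; "qd": joint speeds; "effort": joint torques, N m; "ee_pos": TCP position; "eef_rot": TCP orientation; "wrist_force": force on the tool from outside, world axes, zero at the start; "wrist_torque": the same for the moment, N m; "width": opening from 0.0 (shut) to 1.0 (fully open); "grasp_force": force on a finger pad.
Only numpy, scipy, OpenCV 4.12 (cv2) and the standard library are available. Lean on these libraries where they do the work, as an engineer would, in place of code of your own. Each camera call takes 0.05 s, during which the arm holds its last target. There are 200 camera calls.

TASK

I need spares of the black rubber treadmill foot pad that stands under the height gauge: first press the gauge's orange cap gently down until its foot rests on the pad for a moment, to see how thick the pad is. Then turn the carousel by the black knob on top until the jar for that thickness (yellow lid: 16 mm, blue lid: 28 mm, red lid: 40 mm) faces the white front arrow on the base. Finish while still gripping the knob, holding the carousel still so that I can take a pad out, and leave the pads, the bottle and the dumbbell where they are.

Things in the scene. Friction and masses are not known exactly. Their poses are not given: they have to be found in the camera images.
- turntable (a joint): Angle of the carousel's wooden turntable on its base (rad): grows anticlockwise seen from above, 0 when the blue-lidded jar faces the front arrow; turns past half a turn both ways, light friction (0.12 N m), stays where left. Disc 260 mm across, top 26 mm above the bench, with three fixed jars and, across from the blue one, a low cup of hex keys up to 111 mm above the bench.
- turn_knob (a point): Round upright black rubber knob on the carousel's axis, 44 mm across and 36 mm high, fixed to the turntable and turning with it; on a post 28 mm thick. This point: centre of its underside, 146 mm above the bench (top at 182 mm). Axis z up. Nothing else on the carousel reaches higher than 111 mm.
- front_mark (a point): Point on the fixed carousel base's front line (where the white arrow points outward from the axis), 120 mm from the axis and 68 mm above the bench. The black base is 284 mm across; the arrow sticks out to 197 mm from the axis. The base stands turned differently each time, the arrow roughly towards the robot.
- yellow_jar_front (a point): Outward-facing point of the jar with the yellow lid (spares 16 mm thick): 120 mm from the carousel axis, 68 mm above the bench, moving with the turntable; it meets front_mark when this jar faces front. Jars are white, 68 mm across, lid tops 108 mm above the bench, centres 85 mm from the axis, a quarter turn apart.
- blue_jar_front (a point): The same for the jar with the blue lid (spares 28 mm thick).
- red_jar_front (a point): The same for the jar with the red lid (spares 40 mm thick).
- gauge_slide (a joint): How far the gauge's upright spindle is pushed down (m): 0 at rest (foot 75 mm above the bench), up to 0.068. A spring pushes it back up: 2.5 N to start, 70 N/m more on the way, less 1.4 N of weight. Thickness of a pad = 0.075 - gauge_slide + gauge_foot while the foot rests on it.
- gauge_foot (a joint): How far the sprung foot is pushed up into the spindle (m): 0 while the foot hangs free, up to 0.008; the foot starts to yield at 1.8 N and takes 600 N/m more (6.6 N at the stop), so it grows once the foot rests on a pad and the spindle is pushed further.
- gauge_cap (a point): Centre of the top of the orange press cap (36 mm across) on the gauge spindle; 239 mm above the bench at rest, moves down with the spindle. The grey gauge arm under it reaches 155 mm, the gauge column (on the outer side, 95 mm away) 164 mm above the bench.
- gauge_sole (a point): Centre of the underside of the gauge's round steel foot (26 mm across, 8 mm high): its height above the bench is the pad's thickness while the foot rests on the pad.
- gauge_spot (a point): Point on the bench straight under the gauge foot; the pad to be measured stands here, directly on the bench.
- pad_thin: Loose black rubber foot pad, upright disc 50 mm across, 16 mm thick; origin at the centre of its underside. Any one of the three pads may be the one under the gauge; the other two lie on the bench and look alike but for thickness.
- pad_middle: The same, 28 mm thick.
- pad_thick: The same, 40 mm thick.
- bottle: Clear drinking bottle with blue cap, 66 mm across, 190 mm high, standing on the bench; origin at the centre of its underside. To be left alone.
- dumbbell: Small green dumbbell lying along its y axis, 155 mm long, heads 58 mm high; origin at the centre of its underside. To be left alone.

How it is judged:
By the outcome, as a careful person would: the job done as asked, in the order asked, and still so for the second after the job is handed in, while the arm keeps its last pose, push and grip.
It also fails if it takes over 61 s, if anything falls off the work surface, if the arm or the gripper's body presses on something with over 40 N, if the wrist force passes 120 N, or if a joint passes its speed limit or range.

## Working session

There is one attempt and no reset: what is moved stays moved. The work goes in short steps, Python scripts to look and compute and a tool call to move; the robot and the scene stay as the last step left them, time stands still between calls to the robot, and variables do not carry over. Pictures are saved under pics/ and viewed, at most 10 in all, crops included, and the job is handed in when it is done.

Besides the shell and the picture viewer there is one more tool, called after "Emit:" as name(argument=value, ...) on one line, values as JSON. play_rows: Moves the arm, as the interface text tells. Shift numbers are shares of 0.4 m and turn numbers shares of 180 degrees, none past 1 either way. Its arguments: {"type":"object","properties":{"commands":{"type":"array"},"force":{"type":"number"}},"required":["commands"]}

```bash
mkdir -p pics
cat > h.py <<'E'
import numpy as np,cv2
from workcell import ctrl
from scipy.spatial.transform import Rotation as R
def cam(name):
    o=ctrl.get_obs(); f=ctrl.grab_frame(name)
    if 'extrinsics' in f: E=np.array(f['extrinsics'])
    else:
        T=np.eye(4);T[:3,:3]=R.from_quat(o['eef_rot']).as_matrix();T[:3,3]=o['ee_pos'];E=T@np.array(f['hand_eye'])
    fl=240/np.tan(np.radians(f['vfov'])/2)
    return dict(img=np.array(f['pixels']),E=E,f=fl,cx=f['cx'],cy=f['cy'],name=name)
def ray(c,p):
    d=c['E'][:3,:3]@np.array([(p[0]-c['cx'])/c['f'],(p[1]-c['cy'])/c['f'],1]);return c['E'][:3,3],d/np.linalg.norm(d)
def atz(c,p,z):
    o,d=ray(c,p);return o+d*(z-o[2])/d[2]
def proj(c,X):
    v=np.linalg.inv(c['E'])@np.append(X,1);return np.array([v[0]/v[2]*c['f']+c['cx'],v[1]/v[2]*c['f']+c['cy']])
def tri(rs):
    A=sum(np.eye(3)-np.outer(d,d) for o,d in rs);b=sum((np.eye(3)-np.outer(d,d))@o for o,d in rs);return np.linalg.solve(A,b)
E
python3 - <<'E'
from h import *
np.set_printoptions(precision=1,suppress=True)
print(ctrl.get_obs())
for n in ['scene','top','wrist']:
    c=cam(n);cv2.imwrite(f'pics/{n}0.png',c['img']);print(n,c['f'],c['cx'],c['cy'],c['E'])
    for q in ['gauge_cap','turn_knob','yellow_jar_front','blue_jar_front','red_jar_front','pad_thin','bottle','dumbbell','gauge_sole']:
        r=ctrl.spot_in(n,q)[:2];print(q,[(np.round(x['position']),round(x['p'],2)) for x in r])
E
```

```text
{'time_s': 0.0, 'qpos': array([-1.1,  0.5, -0.4,  1.6,  0.2,  1.1, -0.2]), 'qd': array([-0.,  0., -0.,  0.,  0.,  0.,  0.]), 'effort': array([ -0. , -56.9,  -5.8, -28.1,   0. ,   0. ,  -0. ]), 'ee_pos': array([159.3, 629.5, 252.2]), 'eef_rot': array([ 0.1,  1. , -0. , -0. ]), 'wrist_force': array([-0.2,  0.2, -0.2]), 'wrist_torque': array([0., 0., 0.]), 'grasp_force': 0.0, 'width': 0.9991316079095548}
scene 474.4576296026799 315.8173419230866 242.0104801740124 [[   0.5    0.7   -0.5 1060.4]
 [   0.9   -0.4    0.3 -198.1]
 [   0.    -0.5   -0.8 1013.2]
 [   0.     0.     0.     1. ]]
gauge_cap [(array([151., 250.]), 0.92)]
turn_knob [(array([365., 212.]), 0.72)]
yellow_jar_front [(array([364., 210.]), 0.92), (array([169., 282.]), 0.69)]
blue_jar_front [(array([364., 209.]), 0.89)]
red_jar_front [(array([369., 214.]), 0.57)]
pad_thin [(array([173., 295.]), 0.71)]
bottle [(array([341., 331.]), 0.63)]
dumbbell [(array([217., 376.]), 0.71)]
gauge_sole [(array([165., 278.]), 0.42)]
top 504.9885093774201 320.1270044333222 235.36230952101664 [[   0.    -1.     0.2  403.4]
 [  -1.    -0.    -
[... 209 characters left out ...]
[360., 240.]), 0.52)]
blue_jar_front [(array([234., 290.]), 0.7)]
red_jar_front [(array([236., 292.]), 0.84)]
pad_thin [(array([439., 302.]), 0.78), (array([368., 319.]), 0.6)]
bottle [(array([326., 185.]), 0.57)]
dumbbell [(array([436., 208.]), 0.63)]
gauge_sole []
wrist 401.70226936859217 319.87216890696357 237.40899503394613 [[  0.2   0.9   0.3  90.7]
 [  1.   -0.2  -0.1 647.7]
 [  0.    0.3  -1.  372.6]
 [  0.    0.    0.    1. ]]
gauge_cap []
turn_knob [(array([ 83., 472.]), 0.97)]
yellow_jar_front [(array([ 81., 475.]), 0.66)]
blue_jar_front [(array([ 84., 473.]), 0.8)]
red_jar_front [(array([ 84., 471.]), 0.87)]
pad_thin []
bottle []
dumbbell [(array([ 85., 475.]), 0.3)]
gauge_sole []
```

View pics/scene0.png

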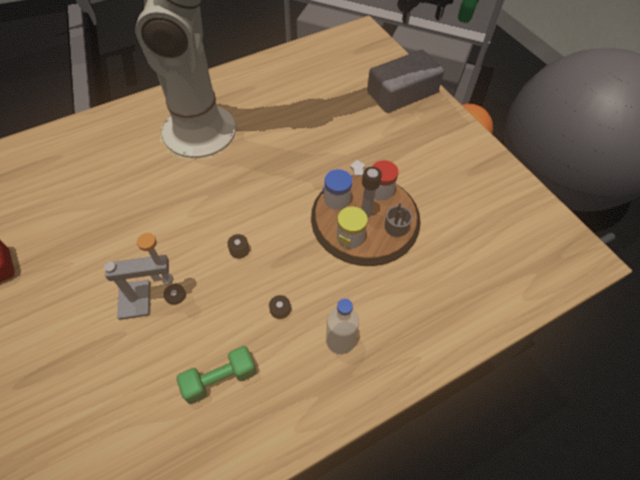

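View pics/top0.png

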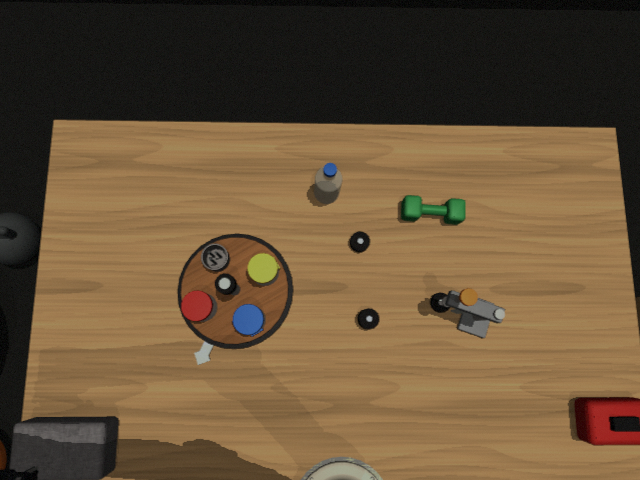

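The scene view shows the orange cap at (148,241), the knob top at (371,174), and the arrow at (358,167). The top view shows the cap at (468,297), the knob top at (225,284), the arrow tip near (202,362), and blue/yellow/red lids at (248,319), (263,268) and (197,305). Next I'll segment by colour and triangulate.

```bash
cat > m.py <<'E'
from h import *
np.set_printoptions(precision=1,suppress=True)
def blob(c,lo,hi,box):
    x0,y0,x1,y1=box
    m=cv2.inRange(cv2.cvtColor(c['img'],cv2.COLOR_BGR2HSV),lo,hi);k=np.zeros_like(m);k[y0:y1,x0:x1]=m[y0:y1,x0:x1]
    n,l,s,ce=cv2.connectedComponentsWithStats(k);i=1+np.argmax(s[1:,4]);return ce[i],s[i]
E
python3 - <<'E'
from m import *
t=cam('top');s=cam('scene')
print('tcp proj',proj(t,[159,630,252]),proj(s,[159,630,252]))
col={'orange':((8,150,120),(18,255,255)),'yellow':((24,130,90),(34,255,255)),'blue':((105,130,60),(125,255,255)),'red':((0,170,90),(5,255,255))}
bt={'orange':(455,285,480,310),'yellow':(240,245,285,290),'blue':(225,300,270,340),'red':(175,285,217,325)}
bs={'orange':(130,225,165,260),'yellow':(330,200,375,235),'blue':(318,165,358,200),'red':(365,155,405,190)}
for k in col:
    a,sa=blob(t,*col[k],bt[k]);b,sb=blob(s,*col[k],bs[k])
    X=tri([ray(t,a),ray(s,b)]);print(k,a,sa,b,sb,X,'res',proj(t,X)-a,proj(s,X)-b, 'z-fixed',atz(t,a,239 if k=='orange' else 106)[:2],atz(s,b,239 if k=='orange' else 106)[:2])
K=tri([ray(t,(224.5,284)),ray(s,(371.5,173))]);print('knob light spot',K,atz(t,(224.5,284),182),atz(s,(371.5,173),182))
# arrow
for c,box in((t,(190,335,220,370)),(s,(345,155,368,178))):
    a,sa=blob(c,(0,0,130),(180,70,255),box);print('arrow',a,sa,[atz(c,a,z) for z in(2,10)])
for nm,z in (('pad',20),):
    print([atz(t,p,z) for p in((440,302),(360,242),(368,319))],[atz(s,p,z) for p in((175,293),(280,306),(238,245))])
def crop(c,b,n):
    x0,y0,x1,y1=b;return cv2.resize(c['img'][y0:y1,x0:x1],(400,300),interpolation=cv2.INTER_CUBIC)
o=np.vstack([np.hstack([crop(t,(170,245,330-10,245+113),'a'),crop(s,(300,150,440,255),'b')]),np.hstack([crop(t,(420,275,520,350),'c'),crop(s,(95,225,215,315),'d')])])
cv2.imwrite('pics/crops.png',o)
E
```

```text
tcp proj [  8.6 467.7] [421.4  18.7]
orange [468.7 296.4] [461 288  17  18 226] [146. 241.] [138 234  18  15 213] [ 475.7 -245.3  237.9] res [-0.2 -0.1] [-0.2  0. ] z-fixed [ 475.5 -245.3] [ 476.6 -244.9]
yellow [262.3 267.6] [247 253  33  30 720] [352.1 218.8] [338 207  30  25 585] [549.3 185.7 107.7] res [-0.1 -0. ] [-0.1  0. ] z-fixed [549.4 185.6] [548.4 186.6]
blue [248.  319.5] [233 304  31  32 759] [341.3 178.6] [326 171  25  18 119] [434.  219.1 110.7] res [-1.9 -1. ] [-2.   0.2] z-fixed [431.9 215.2] [432.5 225.9]
red [196.  305.4] [181 290  31  31 741] [387.  170.2] [374 161  24  21 316] [464.5 335.1 108.3] res [-1.3 -0.7] [-1.3  0.2] z-fixed [463.1 332.6] [464.1 339.8]
knob light spot [504.3 258.7 182.7] [504.3 258.7 182. ] [504.  259.2 182. ]
arrow [203.  353.2] [194 341  19  24 249] [array([354. , 332.4,   2. ]), array([354.3, 330.9,  10. ])]
arrow [357.6 167.2] [350 160  15  15 155] [array([347.1, 335.5,   2. ]), array([352.7, 331.3,  10. ])]
[array([ 477. , -244.9,   20. ]), array([625.8, -49.6,  20. ]), array([435.5, -66.4,  20. ])] [array([ 481.4, -244.7,   20. ]), array([627.8, -46.9,  20. ]), array([431.8, -63.9,  20. ])]
```

View pics/crops.png

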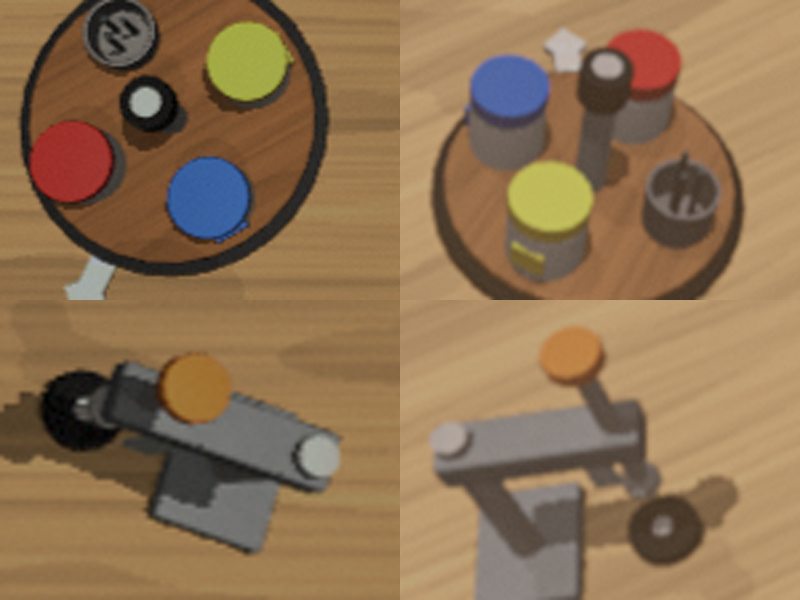

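The four crops agree: axis ≈ (505.5, 259), arrow direction ≈154.6°, and lids at blue 210.8°, yellow 300.9° and red 120°. The pad stands under the gauge foot and the cap is at (476,-245,239). I'll pass over the carousel for a wrist view on the way.

Emit:
play_rows(commands=[{"translation":[0.07,-0.08,0.03],"yaw":0,"gripper":-1},{"translation":[0.07,-0.08,0.03],"yaw":0,"gripper":-1},{"translation":[0.07,-0.08,0.03],"yaw":0,"gripper":-1},{"translation":[0.07,-0.08,0.03],"yaw":0,"gripper":-1},{"translation":[0.07,-0.08,0.03],"yaw":0,"gripper":-1}], force=30)

```text
time_s: 2.1
ee_pos: [300.3, 468.8, 313.9]
eef_rot: [0.124, 0.992, 0.0, 0.0]
wrist_force: [0.6, 0.6, 0.1]
width: 0.144
grasp_force: 0.0
```

Emit:
play_rows(commands=[{"translation":[0.07,-0.08,0.0],"yaw":0,"gripper":-1},{"translation":[0.07,-0.08,0],"yaw":0,"gripper":-1},{"translation":[0.07,-0.08,0],"yaw":0,"gripper":-1},{"translation":[0.07,-0.08,0],"yaw":0,"gripper":-1},{"translation":[0,0,0],"yaw":0,"gripper":-1}])

```text
time_s: 2.6
ee_pos: [416.6, 335.9, 313.3]
eef_rot: [0.129, 0.992, -0.001, 0.001]
wrist_force: [-0.1, -0.1, 0.7]
width: 0.002
grasp_force: 0.0
```

Run:
```python
from m import *
o=ctrl.get_obs();print(o['ee_pos'],o['eef_rot'],o['wrist_force'],ctrl.finger_overhang,o['qpos'])
w=cam('wrist');cv2.imwrite('pics/w1.png',w['img']);np.save('w1.npy',w,allow_pickle=True)
for n,X in dict(axis=[505.5,259,182],arrow=[354,331,11],blue=[432,215,108],red=[463,332.6,108],yel=[549.4,185.6,108]).items():print(n,proj(w,X))
```

```text
[416.6 335.9 313.3] [ 0.1  1.  -0.   0. ] [-0.1 -0.1  0.7] 22.0 [-0.5  0.2 -0.3  1.8  0.1  1.2  0.5]
axis [248.4 374.3]
arrow [299.9 131.5]
blue [188.4 261.4]
red [330.2 261.5]
yel [201.9 382.4]
```

View pics/w1.png

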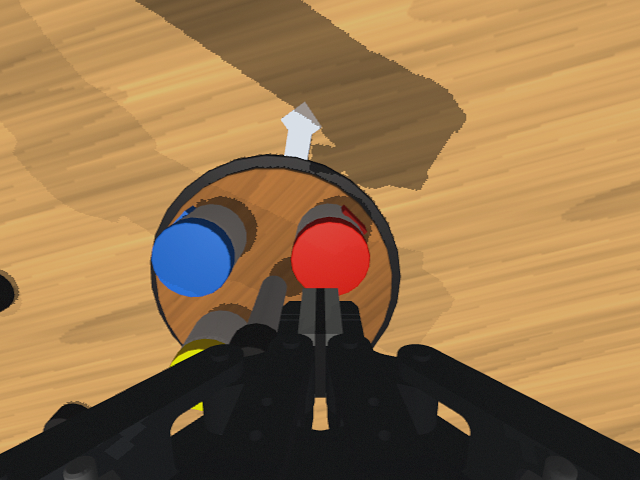

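The wrist view shows the white arrow from shaft base (297,157) to tip (304,103), the blue lid at (192,258) and the red lid at (331,257). I'll compute the arrow direction, then move on to the gauge.

Run:
```python
from m import *
w=np.load('w1.npy',allow_pickle=True).item()
A=np.array([505.5,259])
ang=lambda X:np.degrees(np.arctan2(*(X[:2]-A)[::-1]))%360
for n,p,z in(('tip',(304,102.5),11),('base',(297,157),11)):
  X=atz(w,p,z);print(n,X,ang(X),np.linalg.norm(X[:2]-A))
P=[]
for n,c,b in(('blue',((105,130,60),(125,255,255)),(140,210,245,305)),('red',((0,170,90),(5,255,255)),(285,220,380,288))):
  a,s=blob(w,*c,b);X=atz(w,a,108);print(n,a,s,X,ang(X),np.linalg.norm(X[:2]-A))
a,b=[atz(w,p,11)[:2] for p in((304,102.5),(297,157))];d=a-b;print('dir',np.degrees(np.arctan2(d[1],d[0])))
o=ctrl.get_obs()['ee_pos'];print(np.array([476,-245.3,300])-o)
```

```text
tip [328.2 342.5  11. ] 154.7955723687812 195.97581816955966
base [377.8 321.3  11. ] 154.00349404694052 142.06172964497682
blue [192.5 256.3] [ 151  210   83   87 5134] [428.6 220.  108. ] 206.89179946753018 86.25790867910021
red [330.  256.3] [ 291  221   79   67 4355] [458.4 333.5 108. ] 122.27784229622146 88.17564063365653
dir 156.88115748809662
[  62.  -584.3  -13.4]
```

Emit:
play_rows(commands=[{"translation":[0.01,-0.1,0],"yaw":0,"gripper":-1},{"translation":[0.01,-0.1,0],"yaw":0,"gripper":-1},{"translation":[0.01,-0.1,0],"yaw":0,"gripper":-1},{"translation":[0.01,-0.1,0],"yaw":0,"gripper":-1},{"translation":[0.01,-0.1,0],"yaw":0,"gripper":-1}])

```text
time_s: 3.15
ee_pos: [430.9, 142.1, 313.6]
eef_rot: [0.122, 0.992, 0.0, 0.0]
wrist_force: [1.0, -0.2, 0.5]
width: -0.0
grasp_force: 0.0
```

Emit:
play_rows(commands=[{"translation":[0.01,-0.1,0],"yaw":0,"gripper":-1},{"translation":[0.01,-0.1,0],"yaw":0,"gripper":-1},{"translation":[0.01,-0.1,0],"yaw":0,"gripper":-1},{"translation":[0.01,-0.1,0],"yaw":0,"gripper":-1},{"translation":[0.01,-0.1,0],"yaw":0,"gripper":-1}])

```text
time_s: 3.65
ee_pos: [451.6, -57.9, 313.7]
eef_rot: [0.122, 0.992, 0.0, 0.0]
wrist_force: [1.1, 0.5, 0.2]
width: -0.0
grasp_force: 0.0
```

Emit:
play_rows(commands=[{"translation":[0.01,-0.1,0],"yaw":0,"gripper":-1},{"translation":[0.01,-0.08,0],"yaw":0,"gripper":-1},{"translation":[0,0,0],"yaw":0,"gripper":-1},{"translation":[0,0,0],"yaw":0,"gripper":-1},{"translation":[0,0,0],"yaw":0,"gripper":-1}])

```text
time_s: 4.15
ee_pos: [459.6, -127.7, 313.2]
eef_rot: [0.122, 0.993, 0.0, -0.0]
wrist_force: [0.1, -0.4, -0.4]
width: -0.001
grasp_force: 0.0
```

Run:
```python
from m import *
o=ctrl.get_obs();print(o['ee_pos'],o['eef_rot'],o['wrist_force'],o['qpos'],o['time_s'])
w=cam('wrist');cv2.imwrite('pics/w2.png',w['img'])
a,s=blob(w,(8,150,120),(18,255,255),(0,0,640,480));print(a,s,atz(w,a,237),proj(w,[475.7,-245.3,239]))
print(np.array([475.7,-245.3,270])-o['ee_pos'])
```

```text
[ 459.6 -127.7  313.2] [ 0.1  1.   0.  -0. ] [ 0.1 -0.4 -0.4] [ 0.1  0.1  0.1  1.9 -0.   1.1  1.6] 4.15
[609.8 146.4] [ 577   41   63  219 7120] [435.7  20.7 237. ] [116.1 341.3]
[  16.1 -117.6  -43.2]
```

View pics/w2.png

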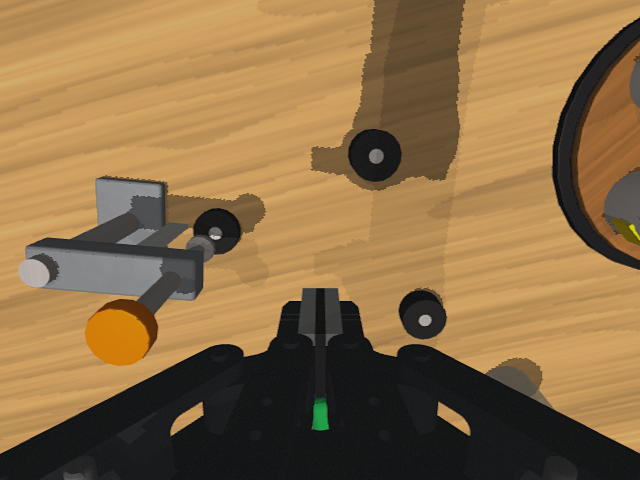

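The wrist view shows the orange cap at about (121,331), with the pad under the gauge at (217,231).

Emit:
play_rows(commands=[{"translation":[0.013,-0.1,0],"yaw":0,"gripper":-1},{"translation":[0.013,-0.1,0],"yaw":0,"gripper":-1},{"translation":[0.013,-0.095,0],"yaw":0,"gripper":-1},{"translation":[0,0,-0.03],"yaw":0,"gripper":-1},{"translation":[0,0,0],"yaw":0,"gripper":-1}])

```text
time_s: 4.7
ee_pos: [474.4, -246.7, 299.6]
eef_rot: [0.124, 0.992, 0.001, -0.002]
wrist_force: [-0.0, 0.7, 0.5]
width: -0.002
grasp_force: 0.0
```

Run:
```python
from m import *
o=ctrl.get_obs();print(o['ee_pos'],o['wrist_force'],o['time_s'])
w=cam('wrist')
a,s=blob(w,(8,150,120),(18,255,255),(250,200,420,480));print(a,s,atz(w,a,237),proj(w,[475.7,-245.3,239]))
cap=cv2.resize(w['img'][200:480,200:440],(480,560));t=cam('scene');cap2=cv2.resize(t['img'][190:300,90:200],(320,320))
k=np.zeros((560,800,3),np.uint8);k[:,:480]=cap;k[:320,480:]=cap2;cv2.imwrite('pics/c3.png',k)
```

```text
[ 474.4 -246.7  299.6] [-0.   0.7  0.5] 4.7
[322.1 267.4] [ 286  239   73   62 3179] [ 471.7 -244.6  237. ] [322.7 276.8]
```

View pics/c3.png

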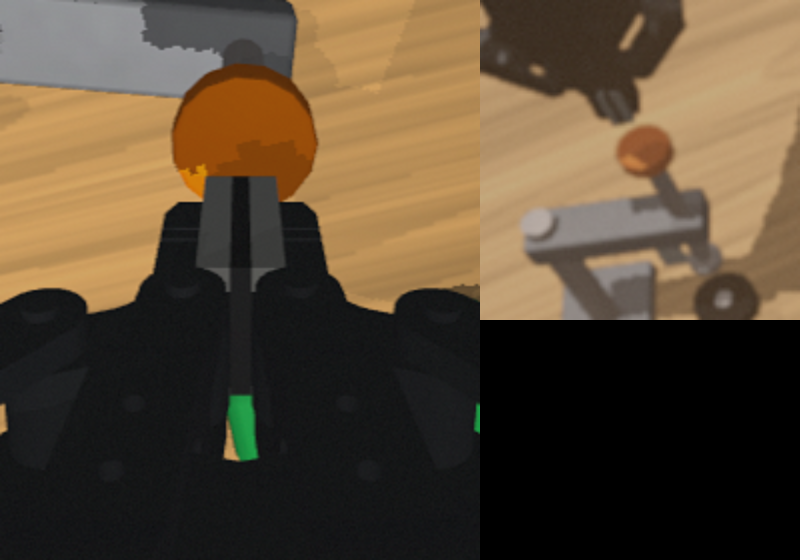

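The fingertips are centred over the cap. Pressing down.

Emit:
play_rows(commands=[{"translation":[0,0,-0.025],"yaw":0,"gripper":-1},{"translation":[0,0,-0.025],"yaw":0,"gripper":-1},{"translation":[0,0,-0.025],"yaw":0,"gripper":-1},{"translation":[0,0,-0.02],"yaw":0,"gripper":-1},{"translation":[0,0,0],"yaw":0,"gripper":-1}])

```text
time_s: 5.3
ee_pos: [474.3, -247.3, 261.7]
eef_rot: [0.123, 0.992, 0.0, -0.001]
wrist_force: [-0.3, 0.2, 0.2]
width: 0.004
grasp_force: 0.0
```

Emit:
play_rows(commands=[{"translation":[0,0,-0.015],"yaw":0,"gripper":-1},{"translation":[0,0,-0.015],"yaw":0,"gripper":-1},{"translation":[0,0,-0.015],"yaw":0,"gripper":-1},{"translation":[0,0,-0.01],"yaw":0,"gripper":-1},{"translation":[0,0,0],"yaw":0,"gripper":-1}])

```text
time_s: 5.8
ee_pos: [475.2, -248.0, 241.0]
eef_rot: [0.124, 0.992, -0.0, 0.0]
wrist_force: [0.7, 0.2, 2.9]
width: -0.001
grasp_force: 1.2
```

Emit:
play_rows(commands=[{"translation":[0,0,-0.01],"yaw":0,"gripper":-1},{"translation":[0,0,-0.005],"yaw":0,"gripper":-1},{"translation":[0,0,0],"yaw":0,"gripper":-1},{"translation":[0,0,0],"yaw":0,"gripper":-1},{"translation":[0,0,0],"yaw":0,"gripper":-1}])

```text
time_s: 6.3
ee_pos: [475.2, -248.0, 235.6]
eef_rot: [0.124, 0.992, -0.0, 0.0]
wrist_force: [0.7, -0.5, 2.5]
width: -0.004
grasp_force: 1.4
```

Emit:
play_rows(commands=[{"translation":[0,0,-0.01],"yaw":0,"gripper":-1},{"translation":[0,0,-0.01],"yaw":0,"gripper":-1},{"translation":[0,0,-0.01],"yaw":0,"gripper":-1},{"translation":[0,0,-0.003],"yaw":0,"gripper":-1},{"translation":[0,0,0],"yaw":0,"gripper":-1}])

```text
time_s: 6.8
ee_pos: [475.1, -248.0, 221.9]
eef_rot: [0.124, 0.992, -0.0, 0.0]
wrist_force: [1.9, -0.5, 4.0]
width: -0.002
grasp_force: 1.9
```

Run:
```python
from m import *
for i in range(4):
    s=cam('scene');o=ctrl.get_obs();print(o['ee_pos'],o['wrist_force'])
```

```text
[ 475.2 -248.   222.1] [ 0.8 -0.2  3.6]
[ 475.2 -247.9  222.2] [ 1.6 -0.5  3.4]
[ 475.2 -247.9  222.3] [ 1.4 -1.2  4.9]
[ 475.1 -247.9  222.3] [ 1.7 -0.1  4.2]
```

Not the thick pad: free-spring force only. Next step is the middle level.

Emit:
play_rows(commands=[{"translation":[0,0,-0.01],"yaw":0,"gripper":-1},{"translation":[0,0,-0.01],"yaw":0,"gripper":-1},{"translation":[0,0,-0.01],"yaw":0,"gripper":-1},{"translation":[0,0,0],"yaw":0,"gripper":-1},{"translation":[0,0,0],"yaw":0,"gripper":-1}])

```text
time_s: 7.5
ee_pos: [475.0, -247.9, 210.1]
eef_rot: [0.124, 0.992, 0.0, -0.0]
wrist_force: [1.0, -1.0, 5.1]
width: 0.001
grasp_force: 2.3
```

Run:
```python
from m import *
for i in range(6):
    s=cam('scene');o=ctrl.get_obs();print(o['ee_pos'],o['wrist_force'])
```

```text
[ 475.  -247.9  210.2] [1.6 0.3 5.6]
[ 475.  -247.9  210.2] [1.6 0.8 4.5]
[ 475.  -247.9  210.2] [ 1.1 -0.7  5. ]
[ 475.  -247.9  210.3] [ 1.4 -1.6  4.8]
[ 475.  -247.9  210.3] [ 1.  -0.3  4.5]
[ 475.  -247.9  210.2] [1.4 0.2 4.4]
```

Free spring again (about 4.8 N), so I go on to the thin level.

Emit:
play_rows(commands=[{"translation":[0,0,-0.01],"yaw":0,"gripper":-1},{"translation":[0,0,-0.01],"yaw":0,"gripper":-1},{"translation":[0,0,-0.008],"yaw":0,"gripper":-1},{"translation":[0,0,0],"yaw":0,"gripper":-1},{"translation":[0,0,0],"yaw":0,"gripper":-1}])

```text
time_s: 8.3
ee_pos: [475.0, -247.9, 199.5]
eef_rot: [0.124, 0.992, 0.0, 0.0]
wrist_force: [-0.3, 0.2, 9.2]
width: -0.001
grasp_force: 4.5
```

Run:
```python
from m import *
for i in range(6):
    s=cam('scene');o=ctrl.get_obs();print(o['ee_pos'],o['wrist_force'])
cv2.imwrite('pics/press.png',cv2.resize(s['img'][200:320,90:250],(800,600)))
```

```text
[ 475.  -247.9  199.5] [-0.   0.7  8.9]
[ 475.  -247.9  199.6] [ 0.1 -0.2  8.5]
[ 475.1 -247.9  199.5] [ 0.3 -0.3  9.6]
[ 475.1 -247.9  199.6] [-0.5 -0.1  8.8]
[ 475.  -247.9  199.6] [0.1 0.1 8.6]
[ 475.  -247.9  199.6] [-0.3  0.3  8.5]
```

Force jumped to about 9 N at TCP 199.5, so contact came at spindle travel ≈58.6 mm and the pad is ≈16 mm thick. That means yellow, which needs a turn of about −146°. I'll lift off and go to the knob, pre-turning the wrist.

Emit:
play_rows(commands=[{"translation":[0,0,0.03],"yaw":0,"gripper":-1},{"translation":[0,0,0.05],"yaw":0,"gripper":-1},{"translation":[0,0,0.08],"yaw":0,"gripper":-1},{"translation":[0,0,0.09],"yaw":0,"gripper":-1},{"translation":[0,0.02,0],"yaw":0,"gripper":-1}])

```text
time_s: 9.1
ee_pos: [476.1, -241.7, 303.4]
eef_rot: [0.125, 0.992, -0.001, 0.003]
wrist_force: [0.5, 0.2, 0.1]
width: 0.004
grasp_force: 0.0
```

Emit:
play_rows(commands=[{"translation":[0.006,0.1,0],"yaw":0,"gripper":-1},{"translation":[0.006,0.1,0],"yaw":0,"gripper":-1},{"translation":[0.006,0.1,0],"yaw":0,"gripper":-1},{"translation":[0.006,0.1,0],"yaw":0,"gripper":1},{"translation":[0.006,0.1,0],"yaw":0.03,"gripper":1}])

```text
time_s: 9.6
ee_pos: [485.2, -38.1, 297.9]
eef_rot: [0.076, 0.997, -0.0, -0.002]
wrist_force: [0.8, 0.7, 0.2]
width: 0.33
grasp_force: 0.0
```

Emit:
play_rows(commands=[{"translation":[0.006,0.1,0],"yaw":0.03,"gripper":1},{"translation":[0.006,0.1,0],"yaw":0.03,"gripper":1},{"translation":[0.006,0.1,0],"yaw":0.03,"gripper":1},{"translation":[0.006,0.1,0],"yaw":0.03,"gripper":1},{"translation":[0.006,0.1,0],"yaw":0.03,"gripper":1}])

```text
time_s: 10.1
ee_pos: [497.3, 161.3, 297.9]
eef_rot: [-0.16, 0.987, -0.0, -0.002]
wrist_force: [0.0, -0.8, 0.1]
width: 0.999
grasp_force: 0.0
```

Emit:
play_rows(commands=[{"translation":[0.006,0.1,0],"yaw":0.03,"gripper":1},{"translation":[0.006,0.05,0],"yaw":0.03,"gripper":1},{"translation":[0,0,0],"yaw":0.03,"gripper":1},{"translation":[0,0,0],"yaw":0.03,"gripper":1},{"translation":[0,0,0],"yaw":0,"gripper":1}])

```text
time_s: 10.6
ee_pos: [502.3, 219.9, 297.6]
eef_rot: [-0.341, 0.94, -0.0, -0.002]
wrist_force: [0.5, 0.9, -0.7]
width: 1.005
grasp_force: 0.0
```

Run:
```python
from m import *
o=ctrl.get_obs();print(o['ee_pos'],o['wrist_force'],o['time_s'],o['qpos'],o['width'],R.from_quat(o['eef_rot']).as_matrix())
w=cam('wrist');cv2.imwrite('pics/w4.png',w['img']);np.save('w4.npy',w,allow_pickle=True);print(proj(w,[505,259,182]),proj(w,[504.5,258.5,146]))
```

```text
[502.3 219.9 297.6] [ 0.5  0.9 -0.7] 10.6 [-0.3  0.3 -0.2  1.8  0.1  1.1  1.8] 1.0047622478546103 [[-0.8 -0.6 -0. ]
 [-0.6  0.8 -0. ]
 [ 0.   0.  -1. ]]
[364.4 283.1] [359.  262.8]
```

View pics/w4.png

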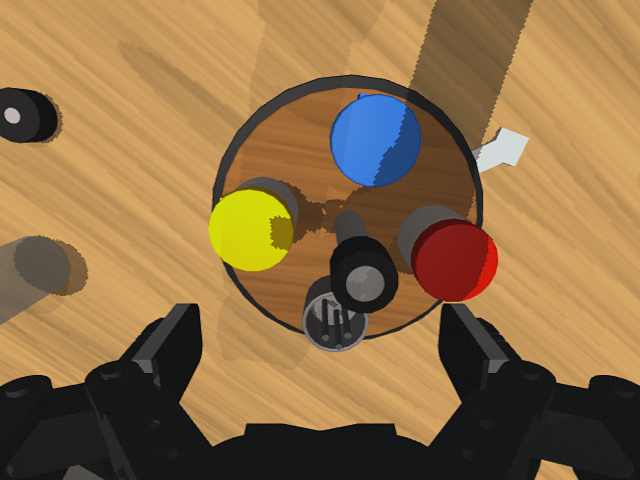

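The wrist view shows the knob top at (365,283), matching the predicted (364,283), and yellow, blue and red lids at (251,230), (376,140) and (455,260). The arrow shaft is at (480,161) and its head near (525,140).

Run:
```python
from m import *
w=np.load('w4.npy',allow_pickle=True).item();A=np.array([504.8,258.9])
ang=lambda X:(round(np.degrees(np.arctan2(*(X[:2]-A)[::-1]))%360,1),round(np.linalg.norm(X[:2]-A),1))
for n,p in dict(yel=(251.5,229.5),blue=(375.8,140.5),red=(455.3,260.5)).items():X=atz(w,p,108);print(n,X,ang(X))
m=cv2.inRange(w['img'],(150,150,150),(255,255,255));m[:, :475]=0;m[:110]=0;m[185:]=0;m[:,545:]=0
y,x=np.nonzero(m);print(len(x),x.min(),x.max())
P=np.array([atz(w,p,11)[:2] for p in zip(x,y)]);print('mean',ang(P.mean(0)));r=np.hypot(*(P-A).T);a=np.degrees(np.arctan2(P[:,1]-A[1],P[:,0]-A[0]))
for lo in range(140,200,8):
  k=(r>=lo)&(r<lo+8)
  if k.any():print(lo,k.sum(),a[k].min(),a[k].max())
```

```text
yel [546.2 186.  108. ] (np.float64(299.6), np.float64(83.9))
blue [431.5 215.6 108. ] (np.float64(210.6), np.float64(85.1))
red [460.5 329.  108. ] (np.float64(122.3), np.float64(82.9))
1337 476 528
mean (np.float64(154.9), np.float64(167.6))
140 119 150.1914812857229 157.3219274091718
148 193 150.37871829389968 159.38360448413943
156 197 150.54776672212145 159.1485694081438
164 243 149.3135470545837 160.7864304015181
172 319 148.4565790461997 161.59928896957499
180 204 150.01636984715032 159.74912640946593
188 62 152.89724127157803 157.04985486696904
```

Emit:
play_rows(commands=[{"translation":[0.006,0.05,0],"yaw":0,"gripper":1},{"translation":[0,0.048,0],"yaw":0,"gripper":1},{"translation":[0,0,-0.06],"yaw":0,"gripper":1},{"translation":[0,0,-0.06],"yaw":0,"gripper":1},{"translation":[0,0,0],"yaw":0,"gripper":1}])

```text
time_s: 11.15
ee_pos: [503.6, 257.7, 247.3]
eef_rot: [-0.339, 0.941, -0.001, -0.004]
wrist_force: [0.0, -1.1, -1.2]
width: 0.999
grasp_force: 0.0
```

Emit:
play_rows(commands=[{"translation":[0.003,0.003,-0.06],"yaw":0,"gripper":1},{"translation":[0,0,-0.06],"yaw":0,"gripper":1},{"translation":[0,0,-0.06],"yaw":0,"gripper":1},{"translation":[0,0,-0.015],"yaw":0,"gripper":1},{"translation":[0,0,0],"yaw":0,"gripper":1}])

```text
time_s: 11.65
ee_pos: [507.1, 260.1, 172.8]
eef_rot: [-0.34, 0.94, -0.0, -0.001]
wrist_force: [-0.5, 0.1, -0.5]
width: 1.0
grasp_force: 0.0
```

Emit:
play_rows(commands=[{"translation":[0,0,0],"yaw":0,"gripper":-1},{"translation":[0,0,0],"yaw":0,"gripper":-1},{"translation":[0,0,0],"yaw":0,"gripper":-1},{"translation":[0,0,0],"yaw":0,"gripper":-1},{"translation":[0,0,0],"yaw":0,"gripper":-1}], force=50)

```text
time_s: 12.15
ee_pos: [507.7, 261.4, 174.5]
eef_rot: [-0.34, 0.94, 0.0, 0.001]
wrist_force: [-2.2, -0.1, 4.9]
width: 0.501
grasp_force: 50.5
```

Emit:
play_rows(commands=[{"translation":[0,0,0],"yaw":0,"gripper":-1},{"translation":[0,0,0],"yaw":0,"gripper":-1},{"translation":[0,0,0],"yaw":0,"gripper":-1},{"translation":[0,0,0],"yaw":0,"gripper":-1},{"translation":[0,0,0],"yaw":0,"gripper":-1}])

```text
time_s: 12.65
ee_pos: [507.7, 261.4, 174.5]
eef_rot: [-0.34, 0.94, 0.0, 0.001]
wrist_force: [-1.5, -0.6, 5.9]
width: 0.496
grasp_force: 50.5
```

Run:
```python
from m import *
o=ctrl.get_obs();print(o)
```

```text
{'time_s': 12.65, 'qpos': array([-0.3,  0.4, -0.2,  1.8,  0.1,  0.9,  1.6]), 'qd': array([ 0.,  0., -0., -0., -0., -0.,  0.]), 'effort': array([  0.4, -48.1,  -1.6, -23.7,   0.5,  -0.5,   0.1]), 'ee_pos': array([507.7, 261.4, 174.5]), 'eef_rot': array([-0.3,  0.9,  0. ,  0. ]), 'wrist_force': array([-1.5, -0.6,  5.9]), 'wrist_torque': array([ 0.1,  0.5, -0. ]), 'grasp_force': 50.54560661315918, 'width': 0.495724965702615}
```

Gripped, but about 4 mm off-axis along the pads, so I'll reopen, centre and regrip before turning.

Emit:
play_rows(commands=[{"translation":[0,0,0],"yaw":0,"gripper":0.6},{"translation":[0,0,0],"yaw":0,"gripper":0.6},{"translation":[0,0,0],"yaw":0,"gripper":0.6},{"translation":[-0.007,-0.006,-0.01],"yaw":0,"gripper":0.6},{"translation":[0,0,0],"yaw":0,"gripper":0.6}])

```text
time_s: 13.15
ee_pos: [503.8, 257.4, 168.1]
eef_rot: [-0.34, 0.94, -0.0, -0.001]
wrist_force: [0.2, -0.4, -0.5]
width: 0.799
grasp_force: 0.0
```

Emit:
play_rows(commands=[{"translation":[0,0,0],"yaw":0,"gripper":0.6},{"translation":[0,0,0],"yaw":0,"gripper":0.6},{"translation":[0,0,0],"yaw":0,"gripper":0.6},{"translation":[0,0,0],"yaw":0,"gripper":0.6},{"translation":[0,0,0],"yaw":0,"gripper":0.6}])

```text
time_s: 13.65
ee_pos: [504.7, 258.2, 169.0]
eef_rot: [-0.34, 0.94, 0.0, 0.0]
wrist_force: [0.2, -0.2, -0.5]
width: 0.796
grasp_force: 0.0
```

Centred. Regripping.

Emit:
play_rows(commands=[{"translation":[0,0,0],"yaw":0,"gripper":-1},{"translation":[0,0,0],"yaw":0,"gripper":-1},{"translation":[0,0,0],"yaw":0,"gripper":-1},{"translation":[0,0,0],"yaw":0,"gripper":-1},{"translation":[0,0,0],"yaw":0,"gripper":-1}], force=50)

```text
time_s: 14.15
ee_pos: [504.3, 258.5, 169.2]
eef_rot: [-0.341, 0.94, 0.0, -0.0]
wrist_force: [-2.6, 0.1, 4.7]
width: 0.503
grasp_force: 51.2
```

Emit:
play_rows(commands=[{"translation":[0,0,0],"yaw":-0.02,"gripper":-1},{"translation":[0,0,0],"yaw":-0.03,"gripper":-1},{"translation":[0,0,0],"yaw":-0.03,"gripper":-1},{"translation":[0,0,0],"yaw":-0.02,"gripper":-1},{"translation":[0,0,0],"yaw":0,"gripper":-1}])

```text
time_s: 14.65
ee_pos: [504.1, 258.9, 169.2]
eef_rot: [-0.189, 0.982, 0.0, -0.0]
wrist_force: [-3.6, 1.7, 5.7]
width: 0.501
grasp_force: 51.6
```

```bash
cat > a.py <<'E'
from m import *
o=ctrl.get_obs();Rm=R.from_quat(o['eef_rot']).as_matrix();print(o['ee_pos'],o['wrist_force'],o['wrist_torque'],o['time_s'],'q7',o['qpos'][6],o['width'],'yaw',np.degrees(np.arctan2(Rm[1,0],Rm[0,0])))
s=cam('top');A=np.array([504.8,258.9])
for n,c in(('yellow',((24,130,90),(34,255,255))),('blue',((105,130,60),(125,255,255))),('red',((0,170,90),(5,255,255)))):
  try:
    a,st=blob(s,*c,(170,230,300,350));X=atz(s,a,107);d=X[:2]-A;print(n,st[4],np.degrees(np.arctan2(d[1],d[0]))%360,np.hypot(*d))
  except Exception as e:print(n,e)
E
python3 a.py
```

```text
[504.1 258.9 169.2] [-3.6  1.7  5.7] [ 0.4  0.8 -0.1] 14.65 q7 1.3594554368313592 0.5005332260343262 yaw -158.2174146051227
yellow 732 283.0979250180733 85.76310480182254
blue attempt to get argmax of an empty sequence
red attempt to get argmax of an empty sequence
```

Turning works with no slip (18° commanded, 17.8° seen). Continuing.

Emit:
play_rows(commands=[{"translation":[0,0,0],"yaw":-0.025,"gripper":-1},{"translation":[0,0,0],"yaw":-0.035,"gripper":-1},{"translation":[0,0,0],"yaw":-0.035,"gripper":-1},{"translation":[0,0,0],"yaw":-0.035,"gripper":-1},{"translation":[0,0,0],"yaw":-0.035,"gripper":-1}])

```text
time_s: 15.2
ee_pos: [504.1, 259.4, 169.2]
eef_rot: [0.07, 0.998, 0.001, -0.0]
wrist_force: [-3.7, 3.0, 3.7]
width: 0.502
grasp_force: 51.5
```

Emit:
play_rows(commands=[{"translation":[0,0,0],"yaw":-0.035,"gripper":-1},{"translation":[0,0,0],"yaw":-0.035,"gripper":-1},{"translation":[0,0,0],"yaw":-0.035,"gripper":-1},{"translation":[0,0,0],"yaw":-0.035,"gripper":-1},{"translation":[0,0,0],"yaw":-0.035,"gripper":-1}])

```text
time_s: 15.7
ee_pos: [504.4, 260.0, 169.2]
eef_rot: [0.338, 0.941, 0.001, -0.0]
wrist_force: [-2.3, 4.3, 2.6]
width: 0.503
grasp_force: 51.3
```

Emit:
play_rows(commands=[{"translation":[0,0,0],"yaw":-0.035,"gripper":-1},{"translation":[0,0,0],"yaw":-0.035,"gripper":-1},{"translation":[0,0,0],"yaw":-0.035,"gripper":-1},{"translation":[0,0,0],"yaw":-0.035,"gripper":-1},{"translation":[0,0,0],"yaw":-0.035,"gripper":-1}])

```text
time_s: 16.2
ee_pos: [504.8, 260.3, 169.2]
eef_rot: [0.58, 0.814, 0.001, -0.0]
wrist_force: [-0.7, 5.7, 1.2]
width: 0.501
grasp_force: 51.2
```

Emit:
play_rows(commands=[{"translation":[0,0,0],"yaw":-0.035,"gripper":-1},{"translation":[0,0,0],"yaw":-0.035,"gripper":-1},{"translation":[0,0,0],"yaw":-0.035,"gripper":-1},{"translation":[0,0,0],"yaw":-0.02,"gripper":-1},{"translation":[0,0,0],"yaw":0,"gripper":-1}])

```text
time_s: 16.7
ee_pos: [505.3, 260.4, 169.2]
eef_rot: [0.727, 0.686, 0.002, -0.0]
wrist_force: [0.3, 5.7, 0.3]
width: 0.502
grasp_force: 51.1
```

```bash
cat >> a.py <<'E'
w=cam('wrist');cv2.imwrite('pics/w5.png',w['img']);np.save('w5.npy',w,allow_pickle=True);cv2.imwrite('pics/t5.png',s['img'])
cv2.imwrite('pics/wt5.png',np.hstack([cv2.resize(w['img'],(400,300)),cv2.resize(s['img'][220:370,150:350],(400,300))]))
m=cv2.inRange(s['img'],(150,150,150),(255,255,255));k=np.zeros_like(m);k[335:370,185:225]=m[335:370,185:225];y,x=np.nonzero(k)
if len(x):
  X=atz(s,(x.mean(),y.mean()),11);d=X[:2]-A;print('arrow',len(x),np.degrees(np.arctan2(d[1],d[0])),np.hypot(*d))
E
python3 a.py
```

```text
[505.3 260.4 169.2] [0.3 5.7 0.3] [ 1.  -0.  -0.1] 16.7 q7 -0.45091086726607027 0.502017766036352 yaw 86.66294699763687
yellow attempt to get argmax of an empty sequence
blue attempt to get argmax of an empty sequence
red 621 346.1349368204134 88.05746751257522
```

View pics/wt5.png

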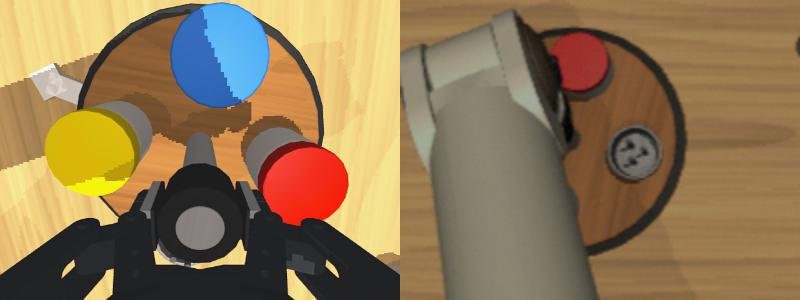

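The wrist shows yellow near (90,150), approaching the arrow at (58,85). 115.1° has been turned and about 13.1° remains.

Emit:
play_rows(commands=[{"translation":[0,0,0],"yaw":-0.025,"gripper":-1},{"translation":[0,0,0],"yaw":-0.025,"gripper":-1},{"translation":[0,0,0],"yaw":-0.015,"gripper":-1},{"translation":[0,0,0],"yaw":-0.008,"gripper":-1},{"translation":[0,0,0],"yaw":0,"gripper":-1}])

```text
time_s: 17.3
ee_pos: [505.5, 260.4, 169.2]
eef_rot: [0.801, 0.599, 0.002, -0.0]
wrist_force: [2.3, 5.4, -0.9]
width: 0.505
grasp_force: 51.1
```

```bash
python3 a.py
python3 - <<'E'
from m import *
w=np.load('w5.npy',allow_pickle=True).item();A=np.array([504.8,258.9])
ang=lambda X:(round(np.degrees(np.arctan2(*(X[:2]-A)[::-1]))%360,1),round(np.linalg.norm(X[:2]-A),1))
for n,c in(('yellow',((22,130,60),(34,255,255))),('blue',((105,130,60),(125,255,255))),('red',((0,170,70),(5,255,255)))):
    m=cv2.inRange(cv2.cvtColor(w['img'],cv2.COLOR_BGR2HSV),*c);n_,l,st,ce=cv2.connectedComponentsWithStats(m);i=1+np.argmax(st[1:,4])
    cs=max(cv2.findContours((l==i).astype('uint8'),0,2)[0],key=cv2.contourArea);(x,y),ax,_=cv2.fitEllipse(cs);print(n,st[i],ce[i],(x,y),ax,ang(atz(w,(x,y),108)))
E
```

```text
[505.5 260.4 169.2] [ 2.3  5.4 -0.9] [ 1.1 -0.3 -0.1] 17.3 q7 -0.6545273839938508 0.5052906705527215 yaw 73.58702141279109
yellow attempt to get argmax of an empty sequence
blue attempt to get argmax of an empty sequence
red 650 333.88377325070894 87.23693767189323
yellow [   71   172   153   142 16749] [147.5 241.8] (147.5265655517578, 241.82386779785156) (139.70523071289062, 150.86373901367188) (np.float64(150.8), np.float64(82.4))
blue [ 273    4  158  168 4995] [321.6 117.5] (351.4375, 87.89236450195312) (156.7100067138672, 167.5780487060547) (np.float64(64.5), np.float64(87.2))
red [  413   226   145   135 14531] [484.8 291.4] (484.77923583984375, 291.8856201171875) (128.98770141601562, 142.15664672851562) (np.float64(338.5), np.float64(81.2))
```

View pics/w5.png

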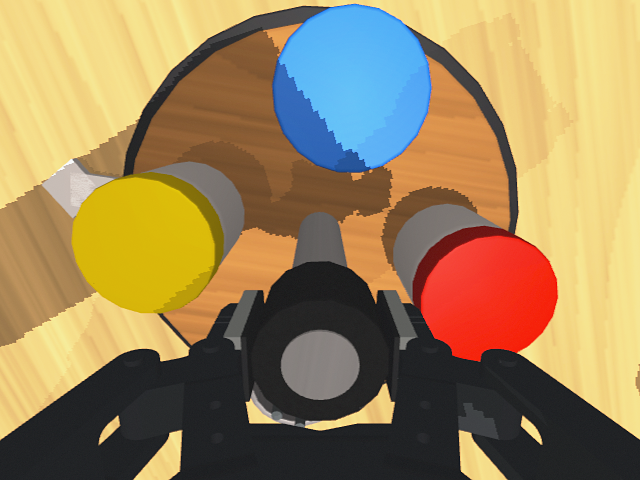

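Averaging the three lids cancels the camera offset and puts yellow at 154.6°, with the arrow at 154.6–154.9°. It's aligned and the knob is held with 51 N, so I'm handing in.

```bash
python3 -c "
from workcell import ctrl
print(ctrl.close_job())"
```

```text
the job is handed in; nothing more can be done
None
```

The pad under the gauge measured about 16 mm, so I turned the yellow-lidded jar to the white front arrow (within about 0.3° by the camera) and handed the job in with the gripper still holding the knob; I only moved the gauge and the carousel.

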